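# Restart the brush dryer after washing-up

## Task

The bench dryer's thermal cutout has tripped: reset it by pushing its toggle fully off and then fully on. Lay every washed brush and palette knife on the table flat in a lane of its own in the dryer's tray, heads over the vent slots (the end away from the keys). With the cutout reset, set low heat and a long time by pressing the keys fully down, one at a time: heat (three bars), one pip, clock (ring), three pips, and last, once every tool is lying in the tray, start (triangle); press none of the other keys, and leave the paint pot and the pencil tub where they stand.

Things in the scene. Friction and masses are not known exactly. Their poses are not given: they have to be found in the camera images.
- tray (a point): Dryer tray: centre of its floor, 50 mm up. x: along the lanes, away from the keys, to the vent slots (x 29 to 75 mm); y left. Five lanes along x, centre lines 54 mm apart (y -108 to 108 mm), 172 long, 50 wide; walls 4 thick, 14 high. Finger well, x -45 to 15 mm: no lane or side walls there. Console with keys and toggle: x -193 to -93, top 5 mm below the tray floor. Fixed, turned up to 0.12 rad.
- cutout_tip (a point): Tip of the thermal cutout's toggle, a black tab 16 mm wide (tray y), 10 mm thick, 42 mm from pivot to tip, standing 39 mm out of the console at its left end. Its pivot axis is level, along the tray's y, 3 mm under the console's top, 143 mm in front of the tray centre and 102 mm to its left. The tip moves 20 mm either side of upright.
- cutout (a joint): Angle of the cutout toggle in rad: 0 = fully off (leaning 0.5 rad from upright to the front, towards the robot), 1.0 = fully on (leaning 0.5 rad towards the tray), about 0.5 (upright) = tripped. It is stiff with friction, about 2 N at the tip, and stays where it is left.
- key_heat_top (a point): Centre of the top of the heat key, marked with three parallel bars: row nearer the tray, first from the left as seen from the robot. Black square key 22 x 22 mm standing 9 mm proud of the console (top 54 mm above the table); keys are 42 mm apart, centre to centre, both ways.
- key_heat (a joint): How far the heat key is pressed, m: 0 = up, 0.005 = fully down; a spring key that starts to move at 1.5 N and is fully down at 5 N.
- key_clock_top (a point): Centre of the top of the clock key, marked with a ring and clock hands: row nearer the tray, second from the left. Black square key 22 x 22 mm standing 9 mm proud of the console (top 54 mm above the table); keys are 42 mm apart, centre to centre, both ways.
- key_clock (a joint): How far the clock key is pressed, m: 0 = up, 0.005 = fully down; a spring key that starts to move at 1.5 N and is fully down at 5 N.
- key_start_top (a point): Centre of the top of the start key, marked with an open triangle: row nearer the tray, third from the left. Black square key 22 x 22 mm standing 9 mm proud of the console (top 54 mm above the table); keys are 42 mm apart, centre to centre, both ways.
- key_start (a joint): How far the start key is pressed, m: 0 = up, 0.005 = fully down; a spring key that starts to move at 1.5 N and is fully down at 5 N.
- key_stop (a joint): How far the stop key is pressed, m: 0 = up, 0.005 = fully down; a spring key that starts to move at 1.5 N and is fully down at 5 N. It is the stop key, marked with a filled square: row nearer the tray, fourth from the left.
- key_one_top (a point): Centre of the top of the one-pip key: row nearer the robot, first from the left. Black square key 22 x 22 mm standing 9 mm proud of the console (top 54 mm above the table); keys are 42 mm apart, centre to centre, both ways.
- key_one (a joint): How far the one-pip key is pressed, m: 0 = up, 0.005 = fully down; a spring key that starts to move at 1.5 N and is fully down at 5 N.
- key_two (a joint): How far the two-pip key is pressed, m: 0 = up, 0.005 = fully down; a spring key that starts to move at 1.5 N and is fully down at 5 N. It is the two-pip key: row nearer the robot, second from the left.
- key_three_top (a point): Centre of the top of the three-pip key: row nearer the robot, third from the left. Black square key 22 x 22 mm standing 9 mm proud of the console (top 54 mm above the table); keys are 42 mm apart, centre to centre, both ways.
- key_three (a joint): How far the three-pip key is pressed, m: 0 = up, 0.005 = fully down; a spring key that starts to move at 1.5 N and is fully down at 5 N.
- key_four (a joint): How far the four-pip key is pressed, m: 0 = up, 0.005 = fully down; a spring key that starts to move at 1.5 N and is fully down at 5 N. It is the four-pip key: row nearer the robot, fourth from the left.
- brush1_mid (a point): Flat paint brush 150 mm long: brown wooden handle 90 x 16 x 12 mm, steel ferrule 24 wide, stiff black bristles 40 long, 30 wide, 9 thick. This point: inside the handle, 6 mm above its underside, 60 mm from the handle's end, 90 mm from the head's end, near the centre of mass. x points to the head, z up. 30 to 65 g. May be absent.
- brush2_mid (a point): Flat paint brush 150 mm long: brown wooden handle 90 x 16 x 12 mm, steel ferrule 24 wide, stiff black bristles 40 long, 30 wide, 9 thick. This point: inside the handle, 6 mm above its underside, 60 mm from the handle's end, 90 mm from the head's end, near the centre of mass. x points to the head, z up. 30 to 65 g. May be absent.
- brush3_mid (a point): Flat paint brush 150 mm long: brown wooden handle 90 x 16 x 12 mm, steel ferrule 24 wide, stiff black bristles 40 long, 30 wide, 9 thick. This point: inside the handle, 6 mm above its underside, 60 mm from the handle's end, 90 mm from the head's end, near the centre of mass. x points to the head, z up. 30 to 65 g. May be absent.
- knife1_mid (a point): Palette knife 150 mm long: dark wooden handle 90 x 16 x 12 mm, brass neck, flat steel blade 50 long, 26 wide, 3 thick at the underside. This point: inside the handle, 6 mm above its underside, 60 mm from the handle's end, 90 mm from the head's end, near the centre of mass. x points to the head, z up. 30 to 65 g. May be absent.
- knife2_mid (a point): Palette knife 150 mm long: dark wooden handle 90 x 16 x 12 mm, brass neck, flat steel blade 50 long, 26 wide, 3 thick at the underside. This point: inside the handle, 6 mm above its underside, 60 mm from the handle's end, 90 mm from the head's end, near the centre of mass. x points to the head, z up. 30 to 65 g. May be absent.
- paint_pot_center (a point): A lidded clear paint pot, 48 mm across and 55 mm high, standing among the tools; this point is at half its height. Not part of the job.
- pencil_tub: A clear tub full of pencils, 64 mm across, 170 mm high, standing to the right of the work; origin at the centre of its underside. Not part of the job.

How it is judged:
On the way, in this order (a step that is already met when the one before it is completed fails the run):
1. the cutout toggle is pushed fully off (value of joint cutout below 0.08 rad), for 0.1 s.
2. then it is thrown fully on (value of joint cutout above 0.92 rad), for 0.1 s.
3. then the heat key (three bars) is pressed down, the others being up (value of joint key_heat above 0.0035 m and value of joint each of key_clock, key_start, key_stop, key_one, key_two, key_three, key_four below 0.0015 m), for 0.05 s.
4. then the one-pip key is pressed down, the others being up (value of joint key_one above 0.0035 m and value of joint each of key_heat, key_clock, key_start, key_stop, key_two, key_three, key_four below 0.0015 m), for 0.05 s.
5. then the clock key (ring) is pressed down, the others being up (value of joint key_clock above 0.0035 m and value of joint each of key_heat, key_start, key_stop, key_one, key_two, key_three, key_four below 0.0015 m), for 0.05 s.
6. then the three-pip key is pressed down, the others being up (value of joint key_three above 0.0035 m and value of joint each of key_heat, key_clock, key_start, key_stop, key_one, key_two, key_four below 0.0015 m), for 0.05 s.
7. then the start key (triangle) is pressed down, the others being up, while every tool lies in the tray (value of joint key_start above 0.0035 m and value of joint each of key_heat, key_clock, key_stop, key_one, key_two, key_three, key_four below 0.0015 m and x of brush1_mid in the frame of tray between -0.03 and 0 m and y of brush1_mid in the frame of tray between -0.135 and 0.135 m and z of brush1_mid in the frame of tray between 0 and 0.01 m and angle between the x axis of each of brush1_mid, brush2_mid, brush3_mid, knife1_mid, knife2_mid and the x axis of tray, either way round below 0.3 rad and angle between the z axis of each of brush1_mid, brush2_mid, brush3_mid, knife1_mid, knife2_mid and the z axis of tray, either way round below 0.08 rad and x of brush2_mid in the frame of tray between -0.03 and 0 m and y of brush2_mid in the frame of tray between -0.135 and 0.135 m and z of brush2_mid in the frame of tray between 0 and 0.01 m and x of brush3_mid in the frame of tray between -0.03 and 0 m and y of brush3_mid in the frame of tray between -0.135 and 0.135 m and z of brush3_mid in the frame of tray between 0 and 0.01 m and x of knife1_mid in the frame of tray between -0.03 and 0 m and y of knife1_mid in the frame of tray between -0.135 and 0.135 m and z of knife1_mid in the frame of tray between 0 and 0.01 m and x of knife2_mid in the frame of tray between -0.03 and 0 m and y of knife2_mid in the frame of tray between -0.135 and 0.135 m and z of knife2_mid in the frame of tray between 0 and 0.01 m), for 0.05 s.
At the end, for the whole second after the job is handed in: Every tool present rests flat (0.08 rad) on the floor of a tray lane, along it, head to the vents: its handle point 0-30 mm on the console side of the tray centre, under 10 mm above the floor. The cutout is on (over 0.92 rad); all keys are up (under 1.5 mm) (x of brush1_mid in the frame of tray between -0.03 and 0 m and y of brush1_mid in the frame of tray between -0.135 and 0.135 m and z of brush1_mid in the frame of tray between 0 and 0.01 m and angle between the x axis of each of brush1_mid, brush2_mid, brush3_mid, knife1_mid, knife2_mid and the x axis of tray, either way round below 0.3 rad and angle between the z axis of each of brush1_mid, brush2_mid, brush3_mid, knife1_mid, knife2_mid and the z axis of tray, either way round below 0.08 rad and x of brush2_mid in the frame of tray between -0.03 and 0 m and y of brush2_mid in the frame of tray between -0.135 and 0.135 m and z of brush2_mid in the frame of tray between 0 and 0.01 m and x of brush3_mid in the frame of tray between -0.03 and 0 m and y of brush3_mid in the frame of tray between -0.135 and 0.135 m and z of brush3_mid in the frame of tray between 0 and 0.01 m and x of knife1_mid in the frame of tray between -0.03 and 0 m and y of knife1_mid in the frame of tray between -0.135 and 0.135 m and z of knife1_mid in the frame of tray between 0 and 0.01 m and x of knife2_mid in the frame of tray between -0.03 and 0 m and y of knife2_mid in the frame of tray between -0.135 and 0.135 m and z of knife2_mid in the frame of tray between 0 and 0.01 m and value of joint cutout above 0.92 rad and value of joint each of key_heat, key_clock, key_start, key_stop, key_one, key_two, key_three, key_four below 0.0015 m and linear speed of each of brush1, brush2, brush3, knife1, knife2 below 0.02 m/s); the robot touches nothing.
It fails at once if the stop, two-pip or four-pip key is pressed (more than 3 mm) (value of joint any of key_stop, key_two, key_four above 0.003 m).
It fails at once if the paint pot or the pencil tub is shifted by more than 60 mm (distance of any of paint_pot_center, pencil_tub from where it was at the start of the episode above 0.06 m).
Of brush1, brush2, brush3, knife1, knife2 only 3 to 5 are there at a start; the rules pass over those that are not, and their reading is None.
At some moment in a run one of brush1, brush2, brush3, knife1, knife2 may be knocked a few centimetres aside while the robot is not near it.
Once in a run the grip may slacken for a moment while it holds something.
It also fails if it takes over 210 s, if anything falls off the work surface, if the arm or the gripper's body presses on something with over 40 N, if the wrist force passes 120 N, or if a joint passes its speed limit or range.

## Robot

A 7-joint arm with a two-finger parallel gripper is mounted at the origin on the work surface. World frame = base frame: x ahead of the robot, y to its left, z up, the work surface at z = 0. Lengths are in m, angles in rad, forces in N, time in s.
With the tool pointing down it reaches from about 0.425 to 0.875 m from the base axis. Payload 4.7 kg.
Tool frame: the origin (TCP) lies midway between the tips of the shut fingers; the grasp point (between the pads) lies 19 mm behind it; z points along the fingers, y is the line along which they close (so a half turn about z gives the same grasp; the last joint's range is limited). The gripper opens to 87 mm and grips with 3 to 60 N. Pads are 19 mm wide; open, the fingers measure 117 mm over their backs; the gripper's body (75 mm by 190 mm) begins 51 mm behind the grasp point.
Start: joints at [-1.329, 0.321, -0.07, 1.45, 0.023, 1.371, -0.057], TCP at [0.147, 0.633, 0.223] pointing down, gripper open.
Joint ranges: [-2.86, 2.86], [-0.3, 2.09], [-1.38, 1.24], [0.06, 2.45], [-1.56, 4.7], [0.09, 2.05], [-2.69, 2.69]. Speed limits (rad/s): [2.57, 2.57, 3.14, 3.14, 3.14, 3.14, 3.14].

## Interface

Orientations are given as a rotation vector (axis times angle).
In Python, from bench import ctrl, get_image, calibration gives the robot as it stands.
- The arm moves only by the tool apply_moves, never from a script. Its arguments are lists of equal length, an entry for each row: "dp": the shift along the tool's x, y, z in m, a list of three; "twist": the turn, a rotation vector about the tool's x, y, z in rad, a list of three; "fingers": the closure, from 0 (fully open) to 1 (shut). In form: {"dp": [[dx, dy, dz], ...], "twist": [[ax, ay, az], ...], "fingers": [fingers, ...]}. A call has 1 to 10 rows; each row shifts and turns the commanded pose from where the row before left it, along the tool's axes as they then stand; what a row does not reach is not made up. A row lasts 1/10 s, in which the tool goes at most 50 mm and 8.59 degrees, less where a joint would pass 70% of its speed; a pose out of reach is approached as far as the arm can. A call is refused whole if a number of a shift passes 0.05 or a number of a turn 0.15, either way. A call with a gripper value outside its range is refused whole. The fingers move at their own pace and stop on an object; "newtons" is the grip in N (left out, the last holds). Time passes only in rows, so rows that do not move let the fingers close. It gives the time, the measured TCP pose, the force, the opening and the grip force at its end, in the units of the state.
- ctrl.get_state(): the state, without advancing time (a new reading comes with each control period).
- get_image(name): name is "side" or "top" or "wrist"; returns the picture (420x560x3 uint8, red, green, blue); there is no depth.
- calibration(name): a dict with "fx", "fy", "cx", "cy" (pixels), "eye" and "attitude" of the camera in the world; the wrist camera has in their place "hand_eye" (4x4, takes a point from camera to tool coordinates, whose origin is the TCP and whose axes are the flange's). Camera axes: x right, y up, looking along -z (the intrinsics and any distortion apply to the point x, -y, -z); pixel columns grow to the right and rows downward; lengths in m; the calibration is good to about 2 mm. The wrist camera is an equidistant fisheye: a pixel r from the principal point sees the ray r / f radians off the axis. A picture is of the moment at which its call begins: read the wrist's pose just before it. calibration takes no time and is no camera call.
- ctrl.close_job(): hands the job in; it is judged then, once.
The state is a dict: "time": time; "joint_positions": joint angles; "qd": joint speeds; "joint_torque": joint torques, N m; "position": TCP position; "tool_rot": TCP orientation; "ft_force": force on the tool from outside, world axes, zero at the start; "torque": the same for the moment, N m; "grip_width": opening from 0.0 (shut) to 1.0 (fully open); "grip_force": force on a finger pad.
Only numpy, scipy, OpenCV 4.12 (cv2) and the standard library are available. Lean on these libraries where they do the work, as an engineer would, in place of code of your own. Each camera call takes 0.05 s, during which the arm holds its last target. There are 200 camera calls.

## Working session

There is one attempt and no reset: what is moved stays moved. The work goes in short steps, Python scripts to look and compute and a tool call to move; the robot and the scene stay as the last step left them, time stands still between calls to the robot, and variables do not carry over. Pictures are saved under pics/ and viewed, at most 14 in all, crops included, and the job is handed in when it is done.

Besides the shell and the picture viewer there is one more tool, called after "Emit:" as name(argument=value, ...) on one line, values as JSON. apply_moves: Moves the arm, as the interface text tells. Its arguments: {"type":"object","properties":{"dp":{"type":"array"},"twist":{"type":"array"},"fingers":{"type":"array"},"newtons":{"type":"number"}},"required":["dp","twist","fingers"]}

```bash
ls; mkdir -p pics; python3 - <<'E'
from bench import ctrl,get_image,calibration
import cv2,numpy as np
s=ctrl.get_state();print({k:np.round(v,3).tolist() for k,v in s.items()})
for n in("top","side","wrist"):
    print(n,calibration(n))
    if n!="wrist":
        cv2.imwrite(f"pics/{n}0.png",cv2.resize(get_image(n)[:,:,::-1],(800,600),interpolation=cv2.INTER_CUBIC))
E
```

```text
pics
{'time': 0.0, 'joint_positions': [-1.329, 0.322, -0.07, 1.452, 0.023, 1.371, -0.057], 'qd': [0.001, 0.001, -0.0, 0.0, 0.001, -0.0, -0.001], 'joint_torque': [0.001, -49.129, -0.404, -31.253, -0.064, 0.044, 0.0], 'position': [0.147, 0.633, 0.221], 'tool_rot': [-0.357, -3.121, 0.003], 'ft_force': [-0.482, -0.126, 0.063], 'torque': [-0.034, -0.008, -0.008], 'grip_force': 0.0, 'grip_width': 1.0}
top {'fx': 476.2218629895503, 'fy': 476.2218629895503, 'cx': 278.14922140976205, 'cy': 206.21742937038655, 'eye': array([ 0.46765164, -0.07226596,  1.15575675]), 'attitude': array([ 0.03684251, -0.01791921, -1.5931137 ])}
side {'fx': 518.2175476397225, 'fy': 518.2175476397225, 'cx': 269.9845976044855, 'cy': 214.70981582366556, 'eye': array([ 0.03455459, -1.13267174,  1.05403995]), 'attitude': array([ 0.8641884 , -0.17625533, -0.39346971])}
wrist {'fx': 325.19226210127806, 'fy': 325.19226210127806, 'cx': 284.4394102431251, 'cy': 209.51986139046076, 'hand_eye': array([[ 4.65497750e-04,  9.69427052e-01,  2.45379244e-01,
         6.71976440e-02],
       [ 9.99999862e-01, -3.91201707e-04, -3.51521855e-04,
         5.49428025e-05],
       [-2.44782016e-04,  2.45379374e-01, -9.69427100e-01,
        -1.60696166e-01],
       [ 0.00000000e+00,  0.00000000e+00,  0.00000000e+00,
         1.00000000e+00]])}
```

View pics/top0.png

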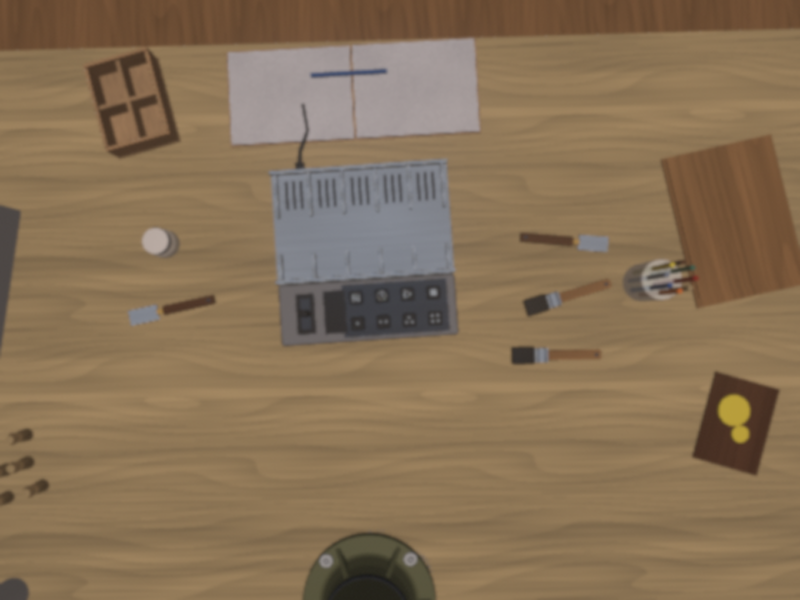

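View pics/side0.png

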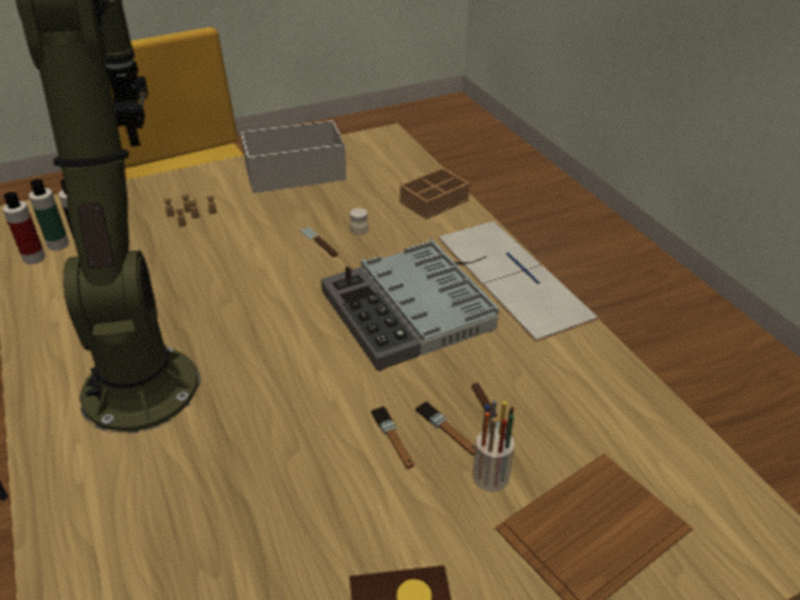

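```bash
cat > h.py <<'E'
from bench import ctrl,get_image,calibration
import cv2,numpy as np
from scipy.spatial.transform import Rotation as Ro
def ortho(name,x0,x1,y0,y1,z,ppm):
    """world-aligned view of plane z: up=+x, left=+y, ppm px/m"""
    c=calibration(name); s=ctrl.get_state(); im=get_image(name)
    xs=np.arange(x1,x0,-1/ppm); ys=np.arange(y1,y0,-1/ppm)
    X,Y=np.meshgrid(xs,ys,indexing='ij'); P=np.stack([X,Y,0*X+z],-1)
    if name=="wrist":
        R=Ro.from_rotvec(s['tool_rot']).as_matrix(); H=np.array(c['hand_eye'])
        Q=((P-s['position'])@R-H[:3,3])@H[:3,:3]
    else: Q=(P-c['eye'])@Ro.from_rotvec(c['attitude']).as_matrix()
    a,b,d=Q[...,0],-Q[...,1],-Q[...,2]
    if name=="wrist":
        r=np.hypot(a,b)+1e-12; th=np.arctan2(r,d); a,b=a/r*th,b/r*th
    else: a,b=a/d,b/d
    return cv2.remap(im,(c['fx']*a+c['cx']).astype('f4'),(c['fy']*b+c['cy']).astype('f4'),cv2.INTER_CUBIC)[:,:,::-1].copy()
def grid(o,x1,y1,ppm,step=.05):
    for k in np.arange(np.ceil((x1-o.shape[0]/ppm)/step)*step,x1,step):
        v=int((x1-k)*ppm); cv2.line(o,(0,v),(8,v),(0,0,255),1); cv2.putText(o,f"{k:.2f}",(10,v+4),0,.4,(0,0,255),1)
    for k in np.arange(np.ceil((y1-o.shape[1]/ppm)/step)*step,y1,step):
        v=int((y1-k)*ppm); cv2.line(o,(v,0),(v,8),(0,0,255),1); cv2.putText(o,f"{k:.2f}",(v-12,20),0,.4,(0,0,255),1)
    return o
def plan(x,y,z,yaw=None):
    """turn about tool z first, then shift in the turned tool axes; yaw=heading of tool x"""
    s=ctrl.get_state(); R=Ro.from_rotvec(s['tool_rot']).as_matrix()
    cur=np.arctan2(R[1,0],R[0,0]); yaw=cur if yaw is None else yaw
    T=np.array([[np.cos(yaw),np.sin(yaw),0],[np.sin(yaw),-np.cos(yaw),0],[0,0,-1]])
    tw=Ro.from_matrix(R.T@T).as_rotvec(); dp=T.T@(np.array([x,y,z])-s['position'])
    print("twist",tw.round(4),"dp",dp.round(4),"yaw",round(cur,3),"p",np.round(s['position'],4),"t",round(s['time'],1))
E
python3 - <<'E'
from h import *
o=grid(ortho("top",.40,.78,-.20,.22,.05,1800),.78,.22,1800)
cv2.imwrite("pics/dry.png",cv2.resize(o,None,fx=.87,fy=.87))
a=ortho("top",.3,.8,.2,.5,.008,1100);b=ortho("top",.3,.8,-.52,-.1,.008,1100)
cv2.imwrite("pics/tools.png",np.hstack([grid(a,.8,.5,1100),grid(b,.8,-.1,1100)]))
E
```

```text
(no output)
```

View pics/dry.png

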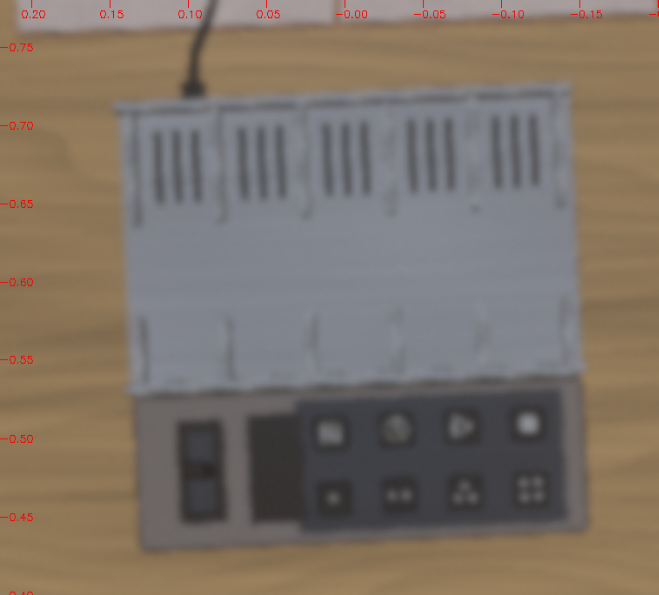

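View pics/tools.png

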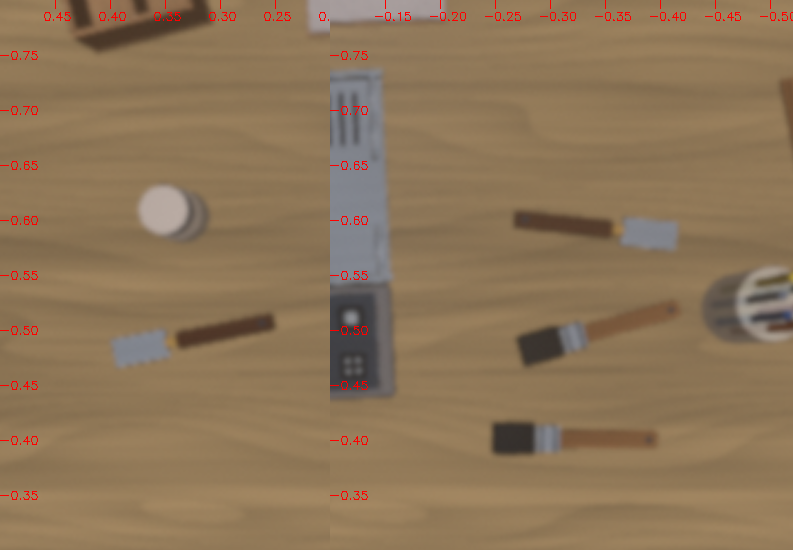

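The tray centre is at about (0.627, -0.003) with yaw 0.039, and the toggle pivot is near (0.480, 0.093). There are four tools: a knife on the left at mid (0.497, 0.310), a knife on the right at (0.5955, -0.327), and brushes at (0.504, -0.359) and (0.401, -0.336).

```bash
python3 -c "
from h import *
plan(.514,.095,.16,3.18)"
```

```text
twist [-0.0008 -0.     -0.2662] dp [-0.3463 -0.5517  0.062 ] yaw 2.914 p [0.1468 0.633  0.222 ] t 0.2
```

Emit:
apply_moves(dp=[[0, 0, 0], [0, 0, 0], [-0.029, -0.046, 0], [-0.029, -0.046, 0], [-0.029, -0.046, 0], [-0.029, -0.046, 0], [-0.029, -0.046, 0], [-0.029, -0.046, 0], [-0.029, -0.046, 0], [-0.029, -0.046, 0]], twist=[[0, 0, -0.133], [0, 0, -0.133], [0, 0, 0], [0, 0, 0], [0, 0, 0], [0, 0, 0], [0, 0, 0], [0, 0, 0], [0, 0, 0], [0, 0, 0]], fingers=[1, 1, 1, 1, 1, 1, 1, 1, 1, 1], newtons=20)

```text
time: 1.25
position: [0.3737, 0.3014, 0.2228]
tool_rot: [-0.06, 3.141, 0.001]
ft_force: [0.9, 1.0, -0.4]
grip_width: 0.171
grip_force: 0.0
```

Emit:
apply_moves(dp=[[-0.029, -0.046, 0], [-0.029, -0.046, 0], [-0.029, -0.046, 0], [-0.0273, -0.0457, 0.0], [0, 0, 0.0], [0, 0, 0]], twist=[[0, 0, 0], [0, 0, 0], [0, 0, 0], [0, 0, 0], [0, 0, 0], [0, 0, 0]], fingers=[1, 1, 1, 1, 1, 1])

```text
time: 1.85
position: [0.4853, 0.1366, 0.2225]
tool_rot: [0.055, -3.141, -0.001]
ft_force: [-0.1, -0.3, -0.0]
grip_width: 0.004
grip_force: 0.0
```

```bash
python3 - <<'E'
from h import *
plan(.514,.095,.066,3.18)
print(ctrl.get_state()['joint_positions'])
o=ortho("wrist",.40,.70,-.17,.17,.054,1750)
cv2.imwrite("pics/w1.png",grid(o,.70,.17,1750))
E
```

```text
twist [ 0.0004 -0.0002 -0.0035] dp [-0.0271 -0.0426  0.1565] yaw -3.107 p [0.4853 0.1366 0.2225] t 1.9
[-7.11185104e-01  6.28844200e-04  3.86993595e-01  1.81848752e+00
 -7.58609178e-04  1.32263179e+00  1.28174228e+00]
```

View pics/w1.png

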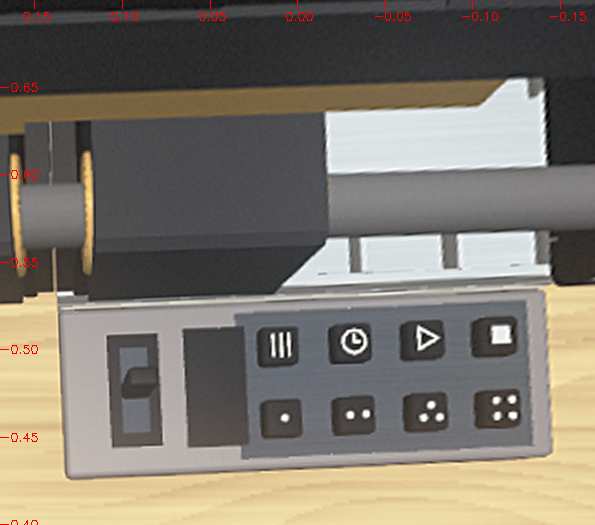

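Emit:
apply_moves(dp=[[-0.0135, -0.0213, 0], [-0.0135, -0.0213, 0], [0, 0, 0.04], [0, 0, 0.04], [0, 0, 0.04], [0, 0, 0.0365], [0, 0, 0]], twist=[[0, 0, 0], [0, 0, 0], [0, 0, 0], [0, 0, 0], [0, 0, 0], [0, 0, 0], [0, 0, 0]], fingers=[1, 1, 1, 1, 1, 1, 1])

```text
time: 2.6
position: [0.5085, 0.0972, 0.0613]
tool_rot: [0.065, -3.131, 0.004]
ft_force: [-0.1, 0.5, 0.3]
grip_width: 0.005
grip_force: 0.0
```

Emit:
apply_moves(dp=[[0.006, 0, 0], [0.006, 0, 0], [0.006, 0, 0], [0.004, 0, 0], [0.003, 0, 0], [0, 0, 0]], twist=[[0, 0, 0], [0, 0, 0], [0, 0, 0], [0, 0, 0], [0, 0, 0], [0, 0, 0]], fingers=[1, 1, 1, 1, 1, 1])

```text
time: 3.2
position: [0.4899, 0.0956, 0.0676]
tool_rot: [-0.06, 3.137, 0.002]
ft_force: [3.2, 0.3, 3.7]
grip_width: 0.002
grip_force: 1.8
```

Emit:
apply_moves(dp=[[0.004, 0, 0], [0.003, 0, 0], [0.002, 0, 0], [0, 0, 0], [0, 0, 0]], twist=[[0, 0, 0], [0, 0, 0], [0, 0, 0], [0, 0, 0], [0, 0, 0]], fingers=[1, 1, 1, 1, 1])

```text
time: 3.7
position: [0.4813, 0.0951, 0.0665]
tool_rot: [-0.06, 3.137, 0.001]
ft_force: [6.6, 1.9, 0.2]
grip_width: 0.004
grip_force: 3.2
```

Emit:
apply_moves(dp=[[0.002, 0, 0], [0.002, 0, 0], [0, 0, 0], [0, 0, 0]], twist=[[0, 0, 0], [0, 0, 0], [0, 0, 0], [0, 0, 0]], fingers=[1, 1, 1, 1])

```text
time: 4.1
position: [0.4804, 0.0951, 0.0674]
tool_rot: [-0.06, 3.13, 0.002]
ft_force: [12.3, 1.0, -1.8]
grip_width: 0.007
grip_force: 5.3
```

Emit:
apply_moves(dp=[[-0.01, 0, 0], [0, 0, -0.03], [0, 0, -0.03], [0.028, 0, 0], [0.027, 0, 0], [0, 0, 0], [0, 0, 0.03], [0, 0, 0.03], [0, 0, 0], [0, 0, 0]], twist=[[0, 0, 0], [0, 0, 0], [0, 0, 0], [0, 0, 0], [0, 0, 0], [0, 0, 0], [0, 0, 0], [0, 0, 0], [0, 0, 0], [0, 0, 0]], fingers=[1, 1, 1, 1, 1, 1, 1, 1, 1, 1])

```text
time: 5.1
position: [0.4297, 0.0923, 0.0655]
tool_rot: [0.06, -3.138, 0.003]
ft_force: [0.2, -0.0, 0.7]
grip_width: 0.004
grip_force: 0.0
```

```bash
python3 - <<'E'
from h import *
plan(.479,.095,.066,3.18)
o=get_image("side")[150:250,200:320,::-1]
cv2.imwrite("pics/s1.png",cv2.resize(o,None,fx=5,fy=5,interpolation=2))
E
```

```text
twist [-0.0017 -0.0033 -0.0005] dp [-0.0493  0.0008 -0.0005] yaw -3.104 p [0.4297 0.0923 0.0655] t 5.1
```

View pics/s1.png

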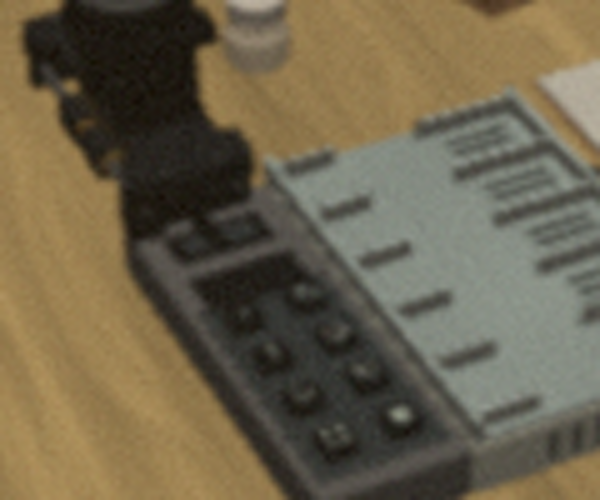

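The toggle leans towards the robot, just in front of the fingers. Next I push it to the tray side.

Emit:
apply_moves(dp=[[-0.01, 0, 0], [-0.01, 0, 0], [-0.01, 0, 0], [-0.008, 0, 0], [-0.006, 0, 0], [-0.006, 0, 0], [-0.003, 0, 0], [-0.002, 0, 0], [0, 0, 0], [0, 0, 0]], twist=[[0, 0, 0], [0, 0, 0], [0, 0, 0], [0, 0, 0], [0, 0, 0], [0, 0, 0], [0, 0, 0], [0, 0, 0], [0, 0, 0], [0, 0, 0]], fingers=[1, 1, 1, 1, 1, 1, 1, 1, 1, 1])

```text
time: 6.15
position: [0.4776, 0.0948, 0.0651]
tool_rot: [0.06, -3.123, 0.001]
ft_force: [-22.8, -1.3, 21.5]
grip_width: 0.004
grip_force: 15.3
```

Emit:
apply_moves(dp=[[0.008, 0, 0], [0.007, 0, -0.0], [0, 0, -0.03], [0, 0, -0.03], [-0.016, -0.0425, 0], [-0.015, -0.0425, 0], [0, 0, 0], [0, 0, 0]], twist=[[0, 0, 0], [0, 0, 0], [0, 0, 0], [0, 0, 0], [0, 0, 0], [0, 0, 0], [0, 0, 0], [0, 0, 0]], fingers=[1, 1, 1, 1, 1, 1, 1, 1])

```text
time: 6.95
position: [0.5059, 0.0093, 0.1262]
tool_rot: [-0.055, 3.139, -0.0]
ft_force: [0.2, 1.3, 0.4]
grip_width: 0.007
grip_force: 0.0
```

```bash
python3 - <<'E'
from h import *
plan(.5036,.0108,.062,3.18)
o=get_image("side")[150:250,200:320,::-1]
w=get_image("wrist")[:,:,::-1]
cv2.imwrite("pics/s2.png",np.hstack([cv2.resize(o,(400,333),interpolation=2),cv2.resize(w,(400,333))]))
E
```

```text
twist [-0.0004  0.0019 -0.0034] dp [0.0022 0.0016 0.0642] yaw -3.107 p [0.5059 0.0093 0.1262] t 7.0
```

View pics/s2.png

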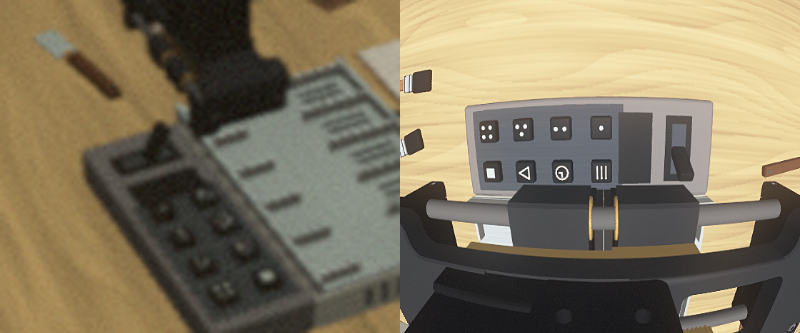

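The toggle now leans towards the tray, so the cutout is on, and the fingers are over the heat key.

Emit:
apply_moves(dp=[[0.002, 0.0015, 0.03], [0, 0, 0.03], [0, 0, 0.01], [0, 0, 0.004], [0, 0, 0.003], [0, 0, 0.002], [0, 0, 0], [0, 0, 0]], twist=[[0, 0, 0], [0, 0, 0], [0, 0, 0], [0, 0, 0], [0, 0, 0], [0, 0, 0], [0, 0, 0], [0, 0, 0]], fingers=[1, 1, 1, 1, 1, 1, 1, 1])

```text
time: 7.85
position: [0.503, 0.0129, 0.0493]
tool_rot: [0.061, -3.141, -0.003]
ft_force: [-6.3, 1.2, 13.5]
grip_width: 0.009
grip_force: 6.3
```

Emit:
apply_moves(dp=[[0, 0, -0.035], [0, 0, 0], [0.042, -0.001, 0], [0, 0, 0], [0, 0, 0.02], [0, 0, 0.01], [0, 0, 0.005], [0, 0, 0], [0, 0, 0], [0, 0, 0]], twist=[[0, 0, 0], [0, 0, 0], [0, 0, 0], [0, 0, 0], [0, 0, 0], [0, 0, 0], [0, 0, 0], [0, 0, 0], [0, 0, 0], [0, 0, 0]], fingers=[1, 1, 1, 1, 1, 1, 1, 1, 1, 1])

```text
time: 8.85
position: [0.4614, 0.0098, 0.0492]
tool_rot: [0.06, -3.14, -0.002]
ft_force: [-6.9, 0.3, 19.2]
grip_width: 0.004
grip_force: 9.2
```

Emit:
apply_moves(dp=[[0, 0, -0.035], [0, 0, 0], [-0.042, -0.042, 0], [0, 0, 0], [0, 0, 0.02], [0, 0, 0.01], [0, 0, 0.005], [0, 0, 0], [0, 0, 0], [0, 0, 0]], twist=[[0, 0, 0], [0, 0, 0], [0, 0, 0], [0, 0, 0], [0, 0, 0], [0, 0, 0], [0, 0, 0], [0, 0, 0], [0, 0, 0], [0, 0, 0]], fingers=[1, 1, 1, 1, 1, 1, 1, 1, 1, 1])

```text
time: 9.85
position: [0.4976, -0.025, 0.0491]
tool_rot: [0.06, -3.14, -0.001]
ft_force: [-6.7, -2.1, 18.1]
grip_width: 0.007
grip_force: 9.1
```

Emit:
apply_moves(dp=[[0, 0, -0.035], [0, 0, 0], [0.042, -0.042, 0], [0, 0, 0], [0, 0, 0.02], [0, 0, 0.01], [0, 0, 0.005], [0, 0, 0], [0, 0, 0], [0, 0, 0]], twist=[[0, 0, 0], [0, 0, 0], [0, 0, 0], [0, 0, 0], [0, 0, 0], [0, 0, 0], [0, 0, 0], [0, 0, 0], [0, 0, 0], [0, 0, 0]], fingers=[1, 1, 1, 1, 1, 1, 1, 1, 1, 1])

```text
time: 10.85
position: [0.4631, -0.061, 0.0486]
tool_rot: [0.06, -3.138, -0.001]
ft_force: [-9.1, 0.3, 20.1]
grip_width: 0.003
grip_force: 10.1
```

The diagonal moves were clipped, so the three-pip press landed about 14 mm off centre. I'll centre it and press again to be safe.

Emit:
apply_moves(dp=[[0, 0, -0.035], [0, 0, 0], [-0.001, -0.0135, 0], [0, 0, 0], [0, 0, 0.02], [0, 0, 0.01], [0, 0, 0.004], [0, 0, 0], [0, 0, 0]], twist=[[0, 0, 0], [0, 0, 0], [0, 0, 0], [0, 0, 0], [0, 0, 0], [0, 0, 0], [0, 0, 0], [0, 0, 0], [0, 0, 0]], fingers=[1, 1, 1, 1, 1, 1, 1, 1, 1])

```text
time: 11.75
position: [0.4644, -0.074, 0.0492]
tool_rot: [0.06, -3.138, -0.002]
ft_force: [-6.6, 1.7, 17.2]
grip_width: 0.006
grip_force: 8.6
```

Emit:
apply_moves(dp=[[0, 0, -0.04], [0, 0, -0.05], [0, 0, -0.05], [0, 0, 0], [0, 0, 0]], twist=[[0, 0, 0], [0, 0, 0], [0, 0, 0], [0, 0, 0], [0, 0, 0]], fingers=[1, 1, 1, 0.3, 0.3])

```text
time: 12.25
position: [0.4656, -0.0742, 0.1889]
tool_rot: [-0.061, 3.139, 0.001]
ft_force: [-1.7, 0.3, -0.6]
grip_width: 0.111
grip_force: 0.0
```

```bash
python3 - <<'E'
from h import *
print(ctrl.get_state()['joint_positions'].round(2) if hasattr(ctrl.get_state()['joint_positions'],'round') else ctrl.get_state()['joint_positions'])
plan(.4968,.310,.10,1.761)
plan(.4013,-.3364,.1,1.571)
plan(.504,-.359,.1,1.856)
plan(.5955,-.327,.1,1.48)
E
```

```text
[-0.54 -0.07  0.62  1.94  0.04  1.26  1.68]
twist [1.9000e-03 1.2000e-03 1.4193e+00] dp [0.3714 0.1032 0.0889] yaw -3.103 p [ 0.4656 -0.0742  0.1889] t 12.2
twist [2.1000e-03 1.0000e-03 1.6093e+00] dp [-0.2622 -0.0644  0.0889] yaw -3.103 p [ 0.4656 -0.0742  0.1889] t 12.2
twist [1.8000e-03 1.2000e-03 1.3243e+00] dp [-0.2841 -0.0433  0.0889] yaw -3.103 p [ 0.4656 -0.0742  0.1889] t 12.2
twist [2.1000e-03 9.0000e-04 1.7003e+00] dp [-0.24    0.1522  0.0889] yaw -3.103 p [ 0.4656 -0.0742  0.1889] t 12.2
```

Emit:
apply_moves(dp=[[0, 0, 0], [0, 0, 0], [0, 0, 0], [0, 0, 0], [0, 0, 0], [0, 0, 0], [0, 0, 0], [0, 0, 0], [0, 0, 0], [0, 0, 0]], twist=[[0, 0, 0.142], [0, 0, 0.142], [0, 0, 0.142], [0, 0, 0.142], [0, 0, 0.142], [0, 0, 0.142], [0, 0, 0.142], [0, 0, 0.142], [0, 0, 0.142], [0, 0, 0.142]], fingers=[0.3, 0.3, 0.3, 0.3, 0.3, 0.3, 0.3, 0.3, 0.3, 0.3])

```text
time: 13.25
position: [0.4635, -0.0743, 0.1858]
tool_rot: [-2.007, -2.413, 0.005]
ft_force: [0.2, 0.1, -0.1]
grip_width: 0.696
grip_force: 0.0
```

Emit:
apply_moves(dp=[[0, 0, 0], [0, 0, 0], [-0.04, 0.025, 0], [-0.04, 0.025, 0], [-0.04, 0.025, 0], [-0.04, 0.025, 0], [-0.04, 0.025, 0], [-0.04, 0.027, 0], [0, 0, 0], [0, 0, 0]], twist=[[0, 0, 0.14], [0, 0, 0.14], [0, 0, 0], [0, 0, 0], [0, 0, 0], [0, 0, 0], [0, 0, 0], [0, 0, 0], [0, 0, 0], [0, 0, 0]], fingers=[0.3, 0.3, 0.3, 0.3, 0.3, 0.3, 0.3, 0.3, 0.3, 0.3])

```text
time: 14.25
position: [0.5929, -0.3282, 0.1844]
tool_rot: [-2.32, -2.112, 0.006]
ft_force: [-0.3, 0.3, -0.3]
grip_width: 0.704
grip_force: 0.0
```

```bash
python3 - <<'E'
from h import *
plan(.5955,-.327,.03,1.48)
o=ortho("wrist",.34,.68,-.46,-.20,.01,1700)
cv2.imwrite("pics/w2.png",grid(o,.68,-.20,1700))
E
```

```text
twist [-0.0064 -0.0003 -0.003 ] dp [0.0014 0.0025 0.1544] yaw 1.477 p [ 0.5929 -0.3282  0.1844] t 14.2
```

View pics/w2.png

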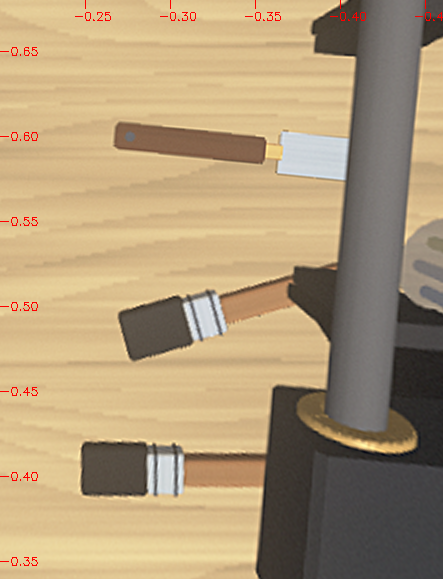

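Emit:
apply_moves(dp=[[0.001, 0.001, 0.045], [0, 0, 0.045], [0, 0, 0.045], [0, 0, 0.035], [0, 0, 0.009], [0, 0, 0], [0, 0, 0], [0, 0, 0], [0, 0, 0]], twist=[[0, 0, 0.014], [0, 0, 0], [0, 0, 0], [0, 0, 0], [0, 0, 0], [0, 0, 0], [0, 0, 0], [0, 0, 0], [0, 0, 0]], fingers=[0.3, 0.3, 0.3, 0.3, 0.3, 0.3, 1, 1, 1], newtons=25)

```text
time: 15.2
position: [0.597, -0.3271, 0.0113]
tool_rot: [2.333, 2.1, 0.003]
ft_force: [-0.5, -0.2, -0.4]
grip_width: 0.51
grip_force: 0.0
```

Emit:
apply_moves(dp=[[0, 0, 0], [0, 0, 0], [0, 0, -0.02], [0, 0, -0.04], [0, 0, -0.04], [0, 0, -0.04], [0, 0, 0], [0, 0, 0]], twist=[[0, 0, 0], [0, 0, 0], [0, 0, 0], [0, 0, 0], [0, 0, 0], [0, 0, 0], [0, 0, 0], [0, 0, 0]], fingers=[1, 1, 1, 1, 1, 1, 1, 1])

```text
time: 16.0
position: [0.5962, -0.327, 0.1503]
tool_rot: [2.334, 2.1, 0.002]
ft_force: [-0.2, 0.5, -1.2]
grip_width: 0.005
grip_force: 0.0
```

The grip missed: the fingers stopped too high (z about 11 mm) and closed late. Retrying lower with a longer wait.

Emit:
apply_moves(dp=[[0, 0, 0], [0, 0, 0], [0, 0, 0.045], [0, 0, 0.045], [0, 0, 0.035], [0, 0, 0.013], [0, 0, 0.006], [0, 0, 0], [0, 0, 0], [0, 0, 0]], twist=[[0, 0, 0], [0, 0, 0], [0, 0, 0], [0, 0, 0], [0, 0, 0], [0, 0, 0], [0, 0, 0], [0, 0, 0], [0, 0, 0], [0, 0, 0]], fingers=[0.4, 0.4, 0.4, 0.4, 0.4, 0.4, 0.4, 0.4, 0.4, 0.4])

```text
time: 17.0
position: [0.597, -0.3273, 0.0071]
tool_rot: [2.333, 2.1, 0.002]
ft_force: [0.5, 0.1, -0.4]
grip_width: 0.596
grip_force: 0.0
```

Emit:
apply_moves(dp=[[0, 0, 0.0], [0, 0, 0], [0, 0, 0], [0, 0, 0], [0, 0, 0], [0, 0, 0], [0, 0, 0]], twist=[[0, 0, 0], [0, 0, 0], [0, 0, 0], [0, 0, 0], [0, 0, 0], [0, 0, 0], [0, 0, 0]], fingers=[1, 1, 1, 1, 1, 1, 1])

```text
time: 17.7
position: [0.5956, -0.3265, 0.005]
tool_rot: [-2.335, -2.102, 0.0]
ft_force: [0.3, -0.0, -0.0]
grip_width: 0.179
grip_force: 25.0
```

Emit:
apply_moves(dp=[[0, 0, -0.02], [0, 0, -0.04], [0, 0, -0.04], [0, 0, -0.04], [0, 0, 0], [0, 0, 0], [0, 0, 0], [0, 0, 0], [0, 0, 0], [0, 0, 0]], twist=[[0, 0, 0], [0, 0, 0], [0, 0, 0], [0, 0, 0], [0, 0, -0.143], [0, 0, -0.143], [0, 0, -0.143], [0, 0, -0.143], [0, 0, -0.143], [0, 0, -0.143]], fingers=[1, 1, 1, 1, 1, 1, 1, 1, 1, 1])

```text
time: 18.7
position: [0.5955, -0.3266, 0.1449]
tool_rot: [-1.241, -2.886, -0.0]
ft_force: [-0.4, 0.1, -0.2]
grip_width: 0.18
grip_force: 25.0
```

Emit:
apply_moves(dp=[[0, 0, 0], [0, 0, 0], [0, 0, 0], [0, 0, 0], [0, 0, 0], [0, 0, 0], [0, 0, 0]], twist=[[0, 0, -0.143], [0, 0, -0.143], [0, 0, -0.143], [0, 0, -0.143], [0, 0, -0.143], [0, 0, -0.143], [0, 0, 0]], fingers=[1, 1, 1, 1, 1, 1, 1])

```text
time: 19.4
position: [0.5955, -0.3267, 0.1449]
tool_rot: [0.063, -3.141, -0.001]
ft_force: [0.4, 0.3, -1.3]
grip_width: 0.18
grip_force: 25.0
```

```bash
python3 - <<'E'
from h import *
plan(.6159,-.1114,.057,3.18); s=ctrl.get_state(); print(s['grip_width'],s['grip_force'],np.round(s['joint_positions'],2))
E
```

```text
twist [ 0.0004 -0.0001  0.0019] dp [-0.0287  0.2143  0.0879] yaw -3.101 p [ 0.5955 -0.3267  0.1449] t 19.4
0.1795531852512956 24.997162520885468 [ 0.17  0.44  0.4   1.48 -0.18  1.25  2.2 ]
```

Emit:
apply_moves(dp=[[-0.0057, 0.0429, 0], [-0.0057, 0.0429, 0], [-0.0057, 0.0429, 0], [-0.0057, 0.0429, 0], [-0.0057, 0.0429, 0], [0, 0, 0.03], [0, 0, 0.03], [0, 0, 0], [0, 0, 0]], twist=[[0, 0, 0], [0, 0, 0], [0, 0, 0], [0, 0, 0], [0, 0, 0], [0, 0, 0], [0, 0, 0], [0, 0, 0], [0, 0, 0]], fingers=[1, 1, 1, 1, 1, 1, 1, 1, 1])

```text
time: 20.3
position: [0.6152, -0.1115, 0.0851]
tool_rot: [0.059, -3.14, 0.0]
ft_force: [-0.3, -0.3, 0.1]
grip_width: 0.175
grip_force: 25.0
```

```bash
python3 - <<'E'
from h import *
plan(.6159,-.1114,.057,3.18); s=ctrl.get_state(); print(s['grip_width'],s['grip_force'])
E
```

```text
twist [-0.0001 -0.0011 -0.0008] dp [-0.0007  0.0001  0.0281] yaw -3.104 p [ 0.6152 -0.1115  0.0851] t 20.3
0.17541112319539603 24.99889701604843
```

Emit:
apply_moves(dp=[[0, 0, 0.015], [0, 0, 0.009], [0, 0, 0.005], [0, 0, 0], [0, 0, 0], [0, 0, 0]], twist=[[0, 0, 0], [0, 0, 0], [0, 0, 0], [0, 0, 0], [0, 0, 0], [0, 0, 0]], fingers=[1, 1, 1, 1, 0.65, 0.65])

```text
time: 20.9
position: [0.6159, -0.1111, 0.0565]
tool_rot: [-0.063, 3.14, 0.0]
ft_force: [-0.0, 0.6, -0.5]
grip_width: 0.283
grip_force: 0.0
```

Emit:
apply_moves(dp=[[0, 0, 0], [0, 0, 0], [0, 0, -0.02], [0, 0, -0.04], [0, 0, -0.04], [0, 0, -0.04], [0, 0, 0]], twist=[[0, 0, 0], [0, 0, 0], [0, 0, 0], [0, 0, 0], [0, 0, 0], [0, 0, 0], [0, 0, 0]], fingers=[0.65, 0.65, 0.65, 0.65, 0.65, 0.65, 0.65])

```text
time: 21.6
position: [0.6192, -0.1119, 0.2033]
tool_rot: [-0.063, 3.129, -0.002]
ft_force: [-0.1, 0.2, 0.8]
grip_width: 0.346
grip_force: 0.0
```

```bash
python3 - <<'E'
from h import *
plan(.504,-.359,.03,1.856)
E
```

```text
twist [0.0066 0.011  1.3257] dp [-0.2047 -0.1801  0.1733] yaw -3.101 p [ 0.6192 -0.1119  0.2033] t 21.6
```

Emit:
apply_moves(dp=[[0, 0, 0], [0, 0, 0], [0, 0, 0], [0, 0, 0], [0, 0, 0], [0, 0, 0], [0, 0, 0], [0, 0, 0], [0, 0, 0], [0, 0, 0]], twist=[[0, 0, 0.134], [0, 0, 0.134], [0, 0, 0.134], [0, 0, 0.134], [0, 0, 0.134], [0, 0, 0.134], [0, 0, 0.134], [0, 0, 0.134], [0, 0, 0.134], [0, 0, 0.134]], fingers=[0.4, 0.4, 0.4, 0.4, 0.4, 0.4, 0.4, 0.4, 0.4, 0.4])

```text
time: 22.6
position: [0.6153, -0.111, 0.1955]
tool_rot: [-1.907, -2.495, 0.0]
ft_force: [-0.4, -0.4, 0.6]
grip_width: 0.599
grip_force: 0.0
```

Emit:
apply_moves(dp=[[-0.034, -0.03, 0], [-0.034, -0.03, 0], [-0.034, -0.03, 0], [-0.034, -0.03, 0], [-0.034, -0.03, 0], [-0.034, -0.03, 0], [0, 0, 0.04], [0, 0, 0.04], [0, 0, 0.04], [0, 0, 0]], twist=[[0, 0, 0], [0, 0, 0], [0, 0, 0], [0, 0, 0], [0, 0, 0], [0, 0, 0], [0, 0, 0], [0, 0, 0], [0, 0, 0], [0, 0, 0]], fingers=[0.4, 0.4, 0.4, 0.4, 0.4, 0.4, 0.4, 0.4, 0.4, 0.4])

```text
time: 23.6
position: [0.4927, -0.3528, 0.0701]
tool_rot: [-1.894, -2.492, 0.003]
ft_force: [-0.5, 1.2, -0.1]
grip_width: 0.601
grip_force: 0.0
```

```bash
python3 - <<'E'
from h import *
plan(.504,-.3595,.004,1.84)
o=ortho("wrist",.34,.68,-.46,-.20,.01,1700)
t=ortho("top",.40,.78,-.20,.22,.05,1000)
t=grid(t,.78,.22,1000); o=grid(o,.68,-.20,1700); c=np.zeros((578,420,3),'u1'); c[:380]=t
cv2.imwrite("pics/w3.png",np.hstack([o[:578,:378],c]))
E
```

```text
twist [-0.0082 -0.0081  0.0016] dp [-0.0094  0.0091  0.0661] yaw 1.842 p [ 0.4927 -0.3528  0.0701] t 23.6Traceback (most recent call last):
  File "<stdin>", line 5, in <module>
ValueError: could not broadcast input array from shape (380,421,3) into shape (380,420,3)
```

```bash
python3 - <<'E'
from h import *
plan(.504,-.3595,.004,1.84)
o=ortho("wrist",.34,.68,-.46,-.20,.01,1700)
t=ortho("top",.40,.78,-.20,.22,.05,1000)
t=grid(t,.78,.22,1000); o=grid(o,.68,-.20,1700); c=np.zeros((578,420,3),'u1'); c[:380]=t[:,:420]
cv2.imwrite("pics/w3.png",np.hstack([o[:578,:378],c]))
E
```

```text
twist [-0.0012 -0.0006  0.0017] dp [-0.0056  0.0063  0.0721] yaw 1.842 p [ 0.4964 -0.3558  0.0761] t 23.7
```

View pics/w3.png

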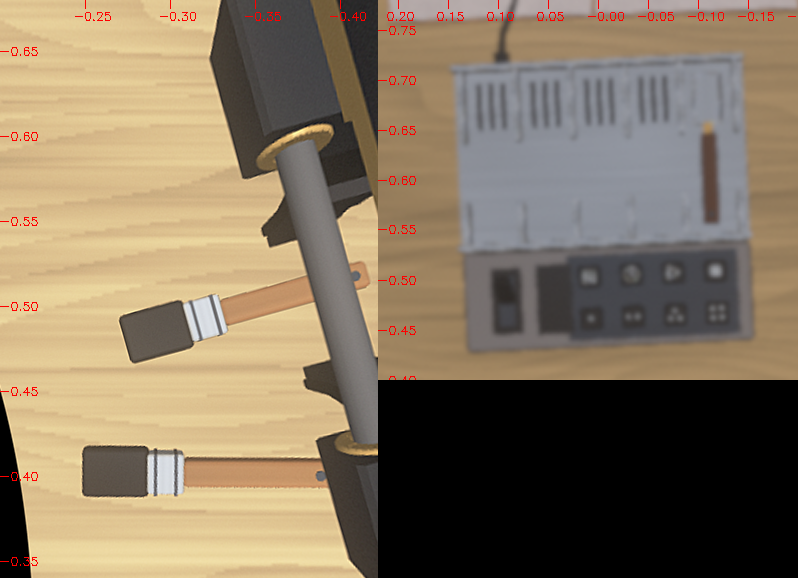

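Emit:
apply_moves(dp=[[-0.0056, 0.0063, 0], [0, 0, 0.03], [0, 0, 0.03], [0, 0, 0.012], [0, 0, 0], [0, 0, 0], [0, 0, 0]], twist=[[0, 0, 0.012], [0, 0, 0], [0, 0, 0], [0, 0, 0], [0, 0, 0], [0, 0, 0], [0, 0, 0]], fingers=[0.4, 0.4, 0.4, 0.4, 0.4, 0.4, 0.4])

```text
time: 24.5
position: [0.5056, -0.3605, 0.006]
tool_rot: [1.914, 2.487, 0.001]
ft_force: [-0.7, -0.2, -0.5]
grip_width: 0.6
grip_force: 0.0
```

Emit:
apply_moves(dp=[[0, 0, 0.0], [0, 0, 0], [0, 0, 0], [0, 0, 0], [0, 0, 0], [0, 0, 0], [0, 0, 0]], twist=[[0, 0, 0], [0, 0, 0], [0, 0, 0], [0, 0, 0], [0, 0, 0], [0, 0, 0], [0, 0, 0]], fingers=[1, 1, 1, 1, 1, 1, 1])

```text
time: 25.2
position: [0.5043, -0.3595, 0.004]
tool_rot: [-1.916, -2.49, -0.0]
ft_force: [-0.1, -0.1, 0.5]
grip_width: 0.179
grip_force: 25.0
```

Emit:
apply_moves(dp=[[0, 0, -0.02], [0, 0, -0.04], [0, 0, -0.04], [0, 0, -0.04], [0, 0, 0], [0, 0, 0], [0, 0, 0], [0, 0, 0], [0, 0, 0], [0, 0, 0]], twist=[[0, 0, 0], [0, 0, 0], [0, 0, 0], [0, 0, 0], [0, 0, 0.138], [0, 0, 0.138], [0, 0, 0.138], [0, 0, 0.138], [0, 0, 0.138], [0, 0, 0.138]], fingers=[1, 1, 1, 1, 1, 1, 1, 1, 1, 1])

```text
time: 26.2
position: [0.5041, -0.3594, 0.1438]
tool_rot: [-2.76, -1.501, 0.0]
ft_force: [-0.1, 0.8, -0.1]
grip_width: 0.181
grip_force: 25.0
```

Emit:
apply_moves(dp=[[0, 0, 0], [0, 0, 0], [0, 0, 0], [0, 0, 0], [0, 0, 0], [0, 0, 0], [0, 0, 0], [0, 0, 0], [0, 0, 0]], twist=[[0, 0, 0.138], [0, 0, 0.138], [0, 0, 0.138], [0, 0, 0.138], [0, 0, 0.138], [0, 0, 0.138], [0, 0, 0.138], [0, 0, 0], [0, 0, 0]], fingers=[1, 1, 1, 1, 1, 1, 1, 1, 1])

```text
time: 27.1
position: [0.5042, -0.3593, 0.1438]
tool_rot: [-3.141, -0.062, 0.001]
ft_force: [0.2, -0.3, -1.4]
grip_width: 0.179
grip_force: 25.0
```

```bash
python3 - <<'E'
from h import *
plan(.6139,-.0575,.057,.038); s=ctrl.get_state(); print(s['grip_width'],s['grip_force'],np.round(s['joint_positions'],2))
E
```

```text
twist [-0.0002  0.0004  0.0012] dp [ 0.121  -0.2975  0.0868] yaw 0.039 p [ 0.5042 -0.3593  0.1438] t 27.1
0.17946891041937968 24.985105991363525 [-0.18  0.44  0.97  1.66 -0.38  1.25 -0.66]
```

Emit:
apply_moves(dp=[[0.0151, -0.0372, 0], [0.0151, -0.0372, 0], [0.0151, -0.0372, 0], [0.0151, -0.0372, 0], [0.0151, -0.0372, 0], [0.0151, -0.0372, 0], [0.0151, -0.0372, 0], [0.0151, -0.0372, 0], [0, 0, 0], [0, 0, 0]], twist=[[0, 0, 0], [0, 0, 0], [0, 0, 0], [0, 0, 0], [0, 0, 0], [0, 0, 0], [0, 0, 0], [0, 0, 0], [0, 0, 0], [0, 0, 0]], fingers=[1, 1, 1, 1, 1, 1, 1, 1, 1, 1])

```text
time: 28.1
position: [0.6145, -0.0564, 0.1438]
tool_rot: [3.141, 0.064, -0.001]
ft_force: [-0.9, -0.2, -1.4]
grip_width: 0.18
grip_force: 25.0
```

```bash
python3 - <<'E'
from h import *
plan(.6139,-.0575,.057,.038); s=ctrl.get_state(); print(s['grip_width'],s['grip_force'],np.round(s['joint_positions'],2))
E
```

```text
twist [0.0003 0.0004 0.0029] dp [-0.0007  0.001   0.0868] yaw 0.041 p [ 0.6145 -0.0564  0.1438] t 28.1
0.17979862087709073 24.984682202339172 [-0.67  0.41  0.92  1.66 -0.34  1.24 -1.21]
```

Emit:
apply_moves(dp=[[0, 0.001, 0.03], [0, 0, 0.03], [0, 0, 0.015], [0, 0, 0.008], [0, 0, 0.004], [0, 0, 0], [0, 0, 0], [0, 0, 0], [0, 0, 0], [0, 0, 0]], twist=[[0, 0, 0], [0, 0, 0], [0, 0, 0], [0, 0, 0], [0, 0, 0], [0, 0, 0], [0, 0, 0], [0, 0, 0], [0, 0, 0], [0, 0, 0]], fingers=[1, 1, 1, 1, 1, 1, 0.65, 0.65, 0.65, 0.65])

```text
time: 29.1
position: [0.6147, -0.0587, 0.0575]
tool_rot: [-3.141, -0.057, -0.001]
ft_force: [0.2, -0.9, 0.5]
grip_width: 0.339
grip_force: 0.0
```

Emit:
apply_moves(dp=[[0, 0, -0.02], [0, 0, -0.04], [0, 0, -0.04], [0, 0, -0.04], [0, 0, 0], [0, 0, 0]], twist=[[0, 0, 0], [0, 0, 0], [0, 0, 0], [0, 0, 0], [0, 0, 0], [0, 0, 0]], fingers=[0.65, 0.65, 0.65, 0.65, 0.65, 0.65])

```text
time: 29.7
position: [0.615, -0.0588, 0.1981]
tool_rot: [-3.14, -0.057, -0.004]
ft_force: [-0.8, 1.0, -1.0]
grip_width: 0.351
grip_force: 0.0
```

```bash
python3 - <<'E'
from h import *
plan(.40,-.3364,.08,1.571)
E
```

```text
twist [ 1.300e-03 -2.300e-03 -1.535e+00] dp [-0.2776 -0.215   0.1181] yaw 0.036 p [ 0.615  -0.0588  0.1981] t 29.7
```

Emit:
apply_moves(dp=[[0, 0, 0], [0, 0, 0], [0, 0, 0], [0, 0, 0], [0, 0, 0], [0, 0, 0], [0, 0, 0], [0, 0, 0], [0, 0, 0], [0, 0, 0]], twist=[[0, 0, -0.14], [0, 0, -0.14], [0, 0, -0.14], [0, 0, -0.14], [0, 0, -0.14], [0, 0, -0.14], [0, 0, -0.14], [0, 0, -0.14], [0, 0, -0.14], [0, 0, -0.14]], fingers=[0.4, 0.4, 0.4, 0.4, 0.4, 0.4, 0.4, 0.4, 0.4, 0.4])

```text
time: 30.7
position: [0.6133, -0.0585, 0.195]
tool_rot: [-2.358, -2.072, 0.004]
ft_force: [0.0, -0.2, -0.7]
grip_width: 0.598
grip_force: 0.0
```

Emit:
apply_moves(dp=[[0, 0, 0], [-0.031, -0.0237, 0], [-0.031, -0.0237, 0], [-0.031, -0.0237, 0], [-0.031, -0.0237, 0], [-0.031, -0.0237, 0], [-0.031, -0.0237, 0], [-0.031, -0.0237, 0], [-0.031, -0.0237, 0], [-0.031, -0.0237, 0]], twist=[[0, 0, -0.135], [0, 0, 0], [0, 0, 0], [0, 0, 0], [0, 0, 0], [0, 0, 0], [0, 0, 0], [0, 0, 0], [0, 0, 0], [0, 0, 0]], fingers=[0.4, 0.4, 0.4, 0.4, 0.4, 0.4, 0.4, 0.4, 0.4, 0.4])

```text
time: 31.7
position: [0.3993, -0.338, 0.1956]
tool_rot: [-2.219, -2.221, 0.0]
ft_force: [0.1, -0.8, 0.0]
grip_width: 0.602
grip_force: 0.0
```

Emit:
apply_moves(dp=[[0, 0, 0.04], [0, 0, 0.04], [0, 0, 0.03], [0, 0, 0], [0, 0, 0]], twist=[[0, 0, 0], [0, 0, 0], [0, 0, 0], [0, 0, 0], [0, 0, 0]], fingers=[0.4, 0.4, 0.4, 0.4, 0.4])

```text
time: 32.2
position: [0.4004, -0.3375, 0.0865]
tool_rot: [-2.22, -2.22, 0.002]
ft_force: [0.0, -0.2, 0.3]
grip_width: 0.604
grip_force: 0.0
```

```bash
python3 - <<'E'
from h import *
plan(.4014,-.338,.004,1.571)
o=ortho("wrist",.30,.62,-.44,-.20,.01,1700)
t=ortho("top",.40,.78,-.20,.22,.05,1000)
t=grid(t,.78,.22,1000); o=grid(o,.62,-.20,1700); c=np.zeros((540,420,3),'u1'); c[:380]=t[:,:420]
cv2.imwrite("pics/w4.png",np.hstack([o[:540,:378],c]))
E
```

```text
twist [-0.0024 -0.0004 -0.0004] dp [-0.0005  0.001   0.0825] yaw 1.571 p [ 0.4004 -0.3375  0.0865] t 32.2
```

View pics/w4.png

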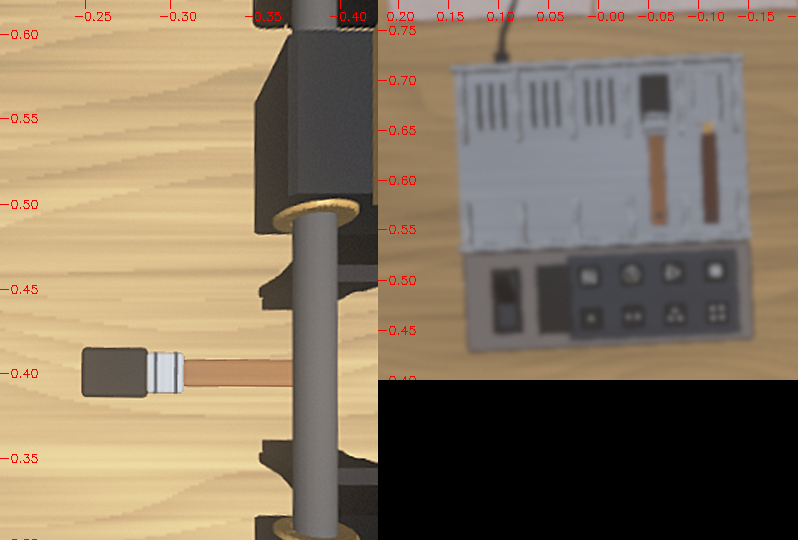

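Brush 1 lies in its lane, and brush 2 is centred between the fingers.

Emit:
apply_moves(dp=[[0, 0, 0.04], [0, 0, 0.03], [0, 0, 0.0115], [0, 0, 0], [0, 0, 0], [0, 0, 0], [0, 0, 0], [0, 0, 0], [0, 0, 0], [0, 0, 0]], twist=[[0, 0, 0], [0, 0, 0], [0, 0, 0], [0, 0, 0], [0, 0, 0], [0, 0, 0], [0, 0, 0], [0, 0, 0], [0, 0, 0], [0, 0, 0]], fingers=[0.4, 0.4, 0.4, 0.4, 0.4, 1, 1, 1, 1, 1])

```text
time: 33.3
position: [0.4012, -0.3378, 0.0057]
tool_rot: [2.221, 2.221, 0.0]
ft_force: [0.2, -0.2, -0.2]
grip_width: 0.236
grip_force: 0.0
```

Emit:
apply_moves(dp=[[0, 0, 0], [0, 0, -0.02], [0, 0, -0.04], [0, 0, -0.04], [0, 0, -0.04], [0, 0, 0], [0, 0, 0], [0, 0, 0], [0, 0, 0], [0, 0, 0]], twist=[[0, 0, 0], [0, 0, 0], [0, 0, 0], [0, 0, 0], [0, 0, 0], [0, 0, 0.14], [0, 0, 0.14], [0, 0, 0.14], [0, 0, 0.14], [0, 0, 0.14]], fingers=[1, 1, 1, 1, 1, 1, 1, 1, 1, 1])

```text
time: 34.3
position: [0.4009, -0.3377, 0.1454]
tool_rot: [-2.852, -1.316, -0.0]
ft_force: [-0.1, -0.8, -0.4]
grip_width: 0.178
grip_force: 25.0
```

Emit:
apply_moves(dp=[[0, 0, 0], [0, 0, 0], [0, 0, 0], [0, 0, 0], [0, 0, 0], [0, 0, 0], [0, 0, 0], [0, 0, 0]], twist=[[0, 0, 0.14], [0, 0, 0.14], [0, 0, 0.14], [0, 0, 0.14], [0, 0, 0.14], [0, 0, 0.133], [0, 0, 0], [0, 0, 0]], fingers=[1, 1, 1, 1, 1, 1, 1, 1])

```text
time: 35.1
position: [0.401, -0.3377, 0.1454]
tool_rot: [-3.141, -0.064, 0.0]
ft_force: [-0.9, -0.6, -0.8]
grip_width: 0.181
grip_force: 25.0
```

```bash
python3 - <<'E'
from h import *
plan(.6118,-.0035,.057,.038); s=ctrl.get_state(); print(s['grip_width'],s['grip_force'],np.round(s['joint_positions'],2))
E
```

```text
twist [-0.0002  0.0003  0.003 ] dp [ 0.2233 -0.3259  0.0884] yaw 0.041 p [ 0.401  -0.3377  0.1454] t 35.1
0.1805432509524196 24.994613528251648 [-0.37  0.18  1.13  1.89 -0.18  1.18 -0.71]
```

Emit:
apply_moves(dp=[[0.0223, -0.0326, 0], [0.0223, -0.0326, 0], [0.0223, -0.0326, 0], [0.0223, -0.0326, 0], [0.0223, -0.0326, 0], [0.0223, -0.0326, 0], [0.0223, -0.0326, 0], [0.0223, -0.0326, 0], [0.0223, -0.0326, 0], [0.0223, -0.0326, 0]], twist=[[0, 0, 0], [0, 0, 0], [0, 0, 0], [0, 0, 0], [0, 0, 0], [0, 0, 0], [0, 0, 0], [0, 0, 0], [0, 0, 0], [0, 0, 0]], fingers=[1, 1, 1, 1, 1, 1, 1, 1, 1, 1])

```text
time: 36.1
position: [0.6123, -0.002, 0.1454]
tool_rot: [-3.14, -0.064, 0.0]
ft_force: [0.4, -1.0, -0.7]
grip_width: 0.18
grip_force: 25.0
```

Emit:
apply_moves(dp=[[0, 0, 0.02], [0, 0, 0], [0, 0, 0]], twist=[[0, 0, 0], [0, 0, 0], [0, 0, 0]], fingers=[1, 1, 1])

```text
time: 36.4
position: [0.6109, -0.0048, 0.1254]
tool_rot: [3.14, 0.059, -0.002]
ft_force: [0.6, -0.3, -0.0]
grip_width: 0.182
grip_force: 25.0
```

```bash
python3 - <<'E'
from h import *
plan(.6118,-.0035,.057,.038); s=ctrl.get_state(); print(s['grip_width'],s['grip_force'],np.round(s['joint_positions'],2))
E
```

```text
twist [ 0.0008  0.0014 -0.0003] dp [ 0.0009 -0.0013  0.0684] yaw 0.038 p [ 0.6109 -0.0048  0.1254] t 36.4
0.1815598947992748 24.99437302350998 [-0.75  0.41  0.89  1.7  -0.34  1.2  -1.3 ]
```

Emit:
apply_moves(dp=[[0.001, -0.001, 0.03], [0, 0, 0.025], [0, 0, 0.009], [0, 0, 0.004], [0, 0, 0], [0, 0, 0], [0, 0, 0], [0, 0, 0], [0, 0, 0], [0, 0, 0]], twist=[[0, 0, 0], [0, 0, 0], [0, 0, 0], [0, 0, 0], [0, 0, 0], [0, 0, 0], [0, 0, 0], [0, 0, 0], [0, 0, 0], [0, 0, 0]], fingers=[1, 1, 1, 1, 1, 1, 0.65, 0.65, 0.65, 0.65])

```text
time: 37.4
position: [0.6128, -0.0025, 0.0578]
tool_rot: [-3.141, -0.06, -0.001]
ft_force: [-0.5, -0.4, -0.5]
grip_width: 0.336
grip_force: 0.0
```

Emit:
apply_moves(dp=[[0, 0, -0.02], [0, 0, -0.04], [0, 0, -0.04], [0, 0, -0.04], [0, 0, 0], [0, 0, 0]], twist=[[0, 0, 0], [0, 0, 0], [0, 0, 0], [0, 0, 0], [0, 0, 0], [0, 0, 0]], fingers=[0.65, 0.65, 0.65, 0.65, 0.65, 0.65])

```text
time: 38.0
position: [0.6131, -0.0025, 0.1985]
tool_rot: [-3.14, -0.06, -0.003]
ft_force: [0.4, -0.0, -0.2]
grip_width: 0.348
grip_force: 0.0
```

```bash
python3 - <<'E'
from h import *
plan(.4968,.310,.08,1.761)
E
```

```text
twist [ 1.2000e-03 -2.1000e-03 -1.7231e+00] dp [ 0.3289 -0.0551  0.1185] yaw 0.038 p [ 0.6131 -0.0025  0.1985] t 38.0
```

Emit:
apply_moves(dp=[[0, 0, 0], [0, 0, 0], [0, 0, 0], [0, 0, 0], [0, 0, 0], [0, 0, 0], [0, 0, 0], [0, 0, 0], [0, 0, 0], [0, 0, 0]], twist=[[0, 0, -0.1435], [0, 0, -0.1435], [0, 0, -0.1435], [0, 0, -0.1435], [0, 0, -0.1435], [0, 0, -0.1435], [0, 0, -0.1435], [0, 0, -0.1435], [0, 0, -0.1435], [0, 0, -0.1435]], fingers=[0.4, 0.4, 0.4, 0.4, 0.4, 0.4, 0.4, 0.4, 0.4, 0.4])

```text
time: 39.0
position: [0.6114, -0.0024, 0.1954]
tool_rot: [-2.32, -2.116, 0.004]
ft_force: [0.1, -0.5, -0.3]
grip_width: 0.6
grip_force: 0.0
```

Emit:
apply_moves(dp=[[0, 0, 0], [0, 0, 0], [0.041, -0.007, 0], [0.041, -0.007, 0], [0.041, -0.007, 0], [0.041, -0.007, 0], [0.041, -0.007, 0], [0.041, -0.007, 0], [0.041, -0.007, 0], [0.041, -0.007, 0]], twist=[[0, 0, -0.1435], [0, 0, -0.1435], [0, 0, 0], [0, 0, 0], [0, 0, 0], [0, 0, 0], [0, 0, 0], [0, 0, 0], [0, 0, 0], [0, 0, 0]], fingers=[0.4, 0.4, 0.4, 0.4, 0.4, 0.4, 0.4, 0.4, 0.4, 0.4])

```text
time: 40.0
position: [0.4941, 0.3102, 0.1956]
tool_rot: [-2.001, -2.421, 0.004]
ft_force: [0.3, -0.4, 0.8]
grip_width: 0.602
grip_force: 0.0
```

Emit:
apply_moves(dp=[[0, 0, 0.04], [0, 0, 0.04], [0, 0, 0.03], [0, 0, 0], [0, 0, 0]], twist=[[0, 0, 0], [0, 0, 0], [0, 0, 0], [0, 0, 0], [0, 0, 0]], fingers=[0.4, 0.4, 0.4, 0.4, 0.4])

```text
time: 40.5
position: [0.4953, 0.3085, 0.0867]
tool_rot: [-2.002, -2.421, 0.004]
ft_force: [0.4, -0.2, 0.5]
grip_width: 0.605
grip_force: 0.0
```

```bash
python3 - <<'E'
from h import *
plan(.4968,.310,.004,1.761)
o=ortho("wrist",.38,.66,.22,.44,.01,1700)
t=ortho("top",.40,.78,-.20,.22,.05,1000)
t=grid(t,.78,.22,1000); o=grid(o,.66,.44,1700); c=np.zeros((470,420,3),'u1'); c[:380]=t[:,:420]
cv2.imwrite("pics/w5.png",np.hstack([o[:470,:372],c]))
E
```

```text
twist [-0.0021  0.0013 -0.0013] dp [0.0012 0.0017 0.0827] yaw 1.76 p [0.4953 0.3085 0.0867] t 40.5
```

View pics/w5.png

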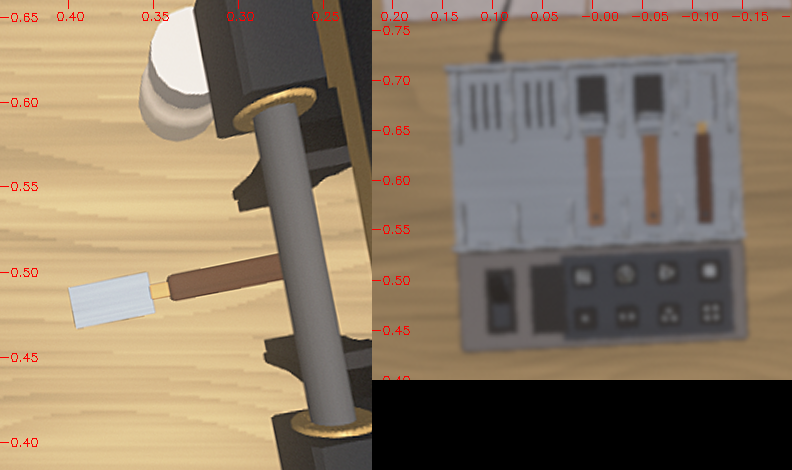

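Three tools lie in their lanes. The last knife is centred between the fingers, and the gripper body will clear the paint pot.

Emit:
apply_moves(dp=[[0.002, 0.001, 0.04], [0, 0, 0.03], [0, 0, 0.0115], [0, 0, 0], [0, 0, 0], [0, 0, 0], [0, 0, 0], [0, 0, 0], [0, 0, 0], [0, 0, 0]], twist=[[0, 0, 0], [0, 0, 0], [0, 0, 0], [0, 0, 0], [0, 0, 0], [0, 0, 0], [0, 0, 0], [0, 0, 0], [0, 0, 0], [0, 0, 0]], fingers=[0.4, 0.4, 0.4, 0.4, 0.4, 1, 1, 1, 1, 1])

```text
time: 41.6
position: [0.4966, 0.3113, 0.0063]
tool_rot: [2.002, 2.421, 0.001]
ft_force: [0.2, 0.2, 0.4]
grip_width: 0.233
grip_force: 0.0
```

Emit:
apply_moves(dp=[[0, 0, 0], [0, 0, -0.02], [0, 0, -0.04], [0, 0, -0.04], [0, 0, -0.04], [0, 0, 0], [0, 0, 0], [0, 0, 0], [0, 0, 0], [0, 0, 0]], twist=[[0, 0, 0], [0, 0, 0], [0, 0, 0], [0, 0, 0], [0, 0, 0], [0, 0, 0.143], [0, 0, 0.143], [0, 0, 0.143], [0, 0, 0.143], [0, 0, 0.143]], fingers=[1, 1, 1, 1, 1, 1, 1, 1, 1, 1])

```text
time: 42.6
position: [0.4963, 0.3111, 0.1458]
tool_rot: [2.727, 1.559, -0.001]
ft_force: [-0.3, 0.4, -1.2]
grip_width: 0.178
grip_force: 25.0
```

Emit:
apply_moves(dp=[[0, 0, 0], [0, 0, 0], [0, 0, 0], [0, 0, 0], [0, 0, 0], [0, 0, 0], [0, 0, 0], [0, 0, 0], [0, 0, 0]], twist=[[0, 0, 0.143], [0, 0, 0.143], [0, 0, 0.143], [0, 0, 0.143], [0, 0, 0.143], [0, 0, 0.143], [0, 0, 0.143], [0, 0, 0], [0, 0, 0]], fingers=[1, 1, 1, 1, 1, 1, 1, 1, 1])

```text
time: 43.5
position: [0.4964, 0.3113, 0.1459]
tool_rot: [3.141, 0.074, -0.0]
ft_force: [-0.0, 0.1, -0.6]
grip_width: 0.181
grip_force: 25.0
```

```bash
python3 - <<'E'
from h import *
plan(.6077,.1044,.057,.038); s=ctrl.get_state(); print(s['grip_width'],s['grip_force'],np.round(s['joint_positions'],2))
E
```

```text
twist [0.0001 0.0002 0.0094] dp [0.1034 0.211  0.0889] yaw 0.047 p [0.4964 0.3113 0.1459] t 43.5
0.18117362559111905 24.995132982730865 [-1.17  0.27  0.67  1.74 -0.18  1.2  -1.98]
```

Emit:
apply_moves(dp=[[0.0172, 0.0352, 0], [0.0172, 0.0352, 0], [0.0172, 0.0352, 0], [0.0172, 0.0352, 0], [0.0172, 0.0352, 0], [0.0172, 0.0352, 0], [0, 0, 0.02], [0, 0, 0], [0, 0, 0]], twist=[[0, 0, 0], [0, 0, 0], [0, 0, 0], [0, 0, 0], [0, 0, 0], [0, 0, 0], [0, 0, 0], [0, 0, 0], [0, 0, 0]], fingers=[1, 1, 1, 1, 1, 1, 1, 1, 1])

```text
time: 44.4
position: [0.6083, 0.1058, 0.1257]
tool_rot: [-3.14, -0.073, 0.002]
ft_force: [0.3, -0.7, -0.8]
grip_width: 0.181
grip_force: 25.0
```

```bash
python3 - <<'E'
from h import *
plan(.6077,.1044,.057,.038); s=ctrl.get_state(); print(s['grip_width'],s['grip_force'])
E
```

```text
twist [-0.0005  0.0016  0.0084] dp [-0.0006  0.0014  0.0687] yaw 0.046 p [0.6083 0.1058 0.1257] t 44.4
0.1812427438134965 24.99506324529648
```

Emit:
apply_moves(dp=[[-0.0005, 0.001, 0.03], [0, 0, 0.025], [0, 0, 0.009], [0, 0, 0.004], [0, 0, 0], [0, 0, 0], [0, 0, 0], [0, 0, 0], [0, 0, 0], [0, 0, 0]], twist=[[0, 0, 0.008], [0, 0, 0], [0, 0, 0], [0, 0, 0], [0, 0, 0], [0, 0, 0], [0, 0, 0], [0, 0, 0], [0, 0, 0], [0, 0, 0]], fingers=[1, 1, 1, 1, 1, 1, 0.65, 0.65, 0.65, 0.65])

```text
time: 45.4
position: [0.6087, 0.1038, 0.0584]
tool_rot: [-3.141, -0.056, -0.001]
ft_force: [1.3, -0.3, -0.3]
grip_width: 0.344
grip_force: 0.0
```

Emit:
apply_moves(dp=[[0, 0, -0.02], [0, 0, -0.04], [0, 0, -0.04], [0, 0, -0.04], [0, 0, 0], [0, 0, 0]], twist=[[0, 0, 0], [0, 0, 0], [0, 0, 0], [0, 0, 0], [0, 0, 0], [0, 0, 0]], fingers=[0.65, 0.65, 0.65, 0.65, 1, 1])

```text
time: 46.0
position: [0.609, 0.1038, 0.1991]
tool_rot: [-3.14, -0.056, -0.003]
ft_force: [0.1, 1.1, -1.4]
grip_width: 0.246
grip_force: 0.0
```

```bash
python3 - <<'E'
from h import *
plan(.5068,-.0732,.08,.038)
E
```

```text
twist [-0.001  -0.002  -0.0022] dp [-0.1089  0.173   0.1191] yaw 0.036 p [0.609  0.1038 0.1991] t 46.0
```

Emit:
apply_moves(dp=[[-0.0218, 0.0346, 0], [-0.0218, 0.0346, 0], [-0.0218, 0.0346, 0], [-0.0218, 0.0346, 0], [-0.0218, 0.0346, 0], [0, 0, 0], [0, 0, 0], [0, 0, 0]], twist=[[0, 0, 0], [0, 0, 0], [0, 0, 0], [0, 0, 0], [0, 0, 0], [0, 0, 0], [0, 0, 0], [0, 0, 0]], fingers=[1, 1, 1, 1, 1, 1, 1, 1])

```text
time: 46.8
position: [0.5056, -0.0718, 0.1972]
tool_rot: [-3.141, -0.059, 0.002]
ft_force: [-0.2, -0.6, -0.6]
grip_width: 0.007
grip_force: 0.0
```

```bash
python3 - <<'E'
from h import *
plan(.5068,-.0732,.07,.038)
o=ortho("wrist",.46,.74,-.17,.17,.056,1150)
t=ortho("top",.36,.80,-.20,.20,.055,1000)
t=grid(t,.80,.20,1000); o=grid(o,.74,.17,1150); c=np.zeros((440,390,3),'u1'); c[:322]=o[:322,:390]
cv2.imwrite("pics/w6.png",np.hstack([c,t[:440,:400]]))
E
```

```text
twist [-0.0001  0.0013 -0.0006] dp [0.0012 0.0015 0.1272] yaw 0.037 p [ 0.5056 -0.0718  0.1972] t 46.8
```

View pics/w6.png

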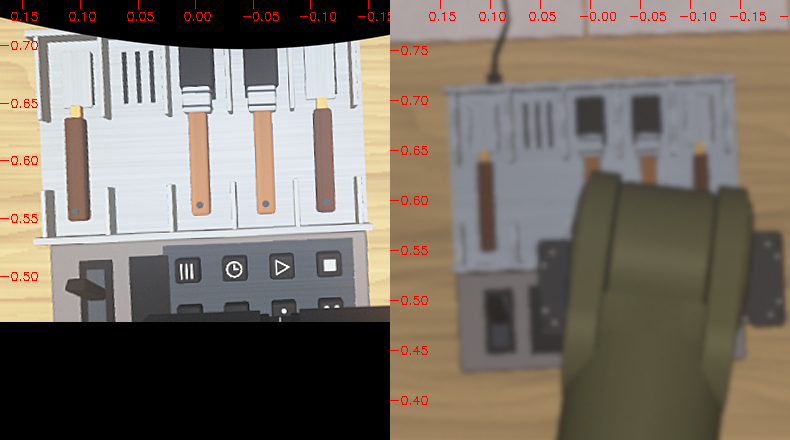

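All four tools lie in their own lanes, and the toggle is on. The start key is at (281, 266), which gives (0.508, -0.074), under the fingers. Pressing start.

Emit:
apply_moves(dp=[[0.002, 0.002, 0.045], [0, 0, 0.045], [0, 0, 0.035], [0, 0, 0.012], [0, 0, 0.008], [0, 0, 0.003], [0, 0, 0.002], [0, 0, 0], [0, 0, 0]], twist=[[0, 0, 0], [0, 0, 0], [0, 0, 0], [0, 0, 0], [0, 0, 0], [0, 0, 0], [0, 0, 0], [0, 0, 0], [0, 0, 0]], fingers=[1, 1, 1, 1, 1, 1, 1, 1, 1])

```text
time: 47.8
position: [0.5087, -0.0748, 0.0496]
tool_rot: [-3.14, -0.056, -0.003]
ft_force: [-2.4, 0.1, 4.9]
grip_width: 0.005
grip_force: 2.3
```

Emit:
apply_moves(dp=[[0, 0, 0.002], [0, 0, 0.001], [0, 0, 0], [0, 0, 0]], twist=[[0, 0, 0], [0, 0, 0], [0, 0, 0], [0, 0, 0]], fingers=[1, 1, 1, 1])

```text
time: 48.2
position: [0.5089, -0.0748, 0.049]
tool_rot: [-3.138, -0.056, -0.002]
ft_force: [-11.8, 1.5, 28.8]
grip_width: 0.005
grip_force: 14.6
```

Emit:
apply_moves(dp=[[0, 0, -0.03], [0, 0, -0.04], [0, 0, -0.04], [0, 0, -0.04], [-0.03, 0, 0], [-0.03, 0, 0], [0, 0, 0], [0, 0, 0]], twist=[[0, 0, 0], [0, 0, 0], [0, 0, 0], [0, 0, 0], [0, 0, 0], [0, 0, 0], [0, 0, 0], [0, 0, 0]], fingers=[1, 1, 1, 1, 1, 1, 1, 1])

```text
time: 49.0
position: [0.4489, -0.0768, 0.1962]
tool_rot: [-3.138, -0.056, -0.007]
ft_force: [0.8, 0.7, 0.4]
grip_width: 0.009
grip_force: 0.0
```

```bash
python3 - <<'E'
from h import *
cv2.imwrite("pics/w7.png",np.hstack([get_image("wrist")[:,:400,::-1],get_image("side")[100:,150:550,::-1].copy() if 0 else cv2.resize(get_image("side")[120:400,180:460,::-1],(400,420))]))
E
```

```text
(no output)
```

View pics/w7.png

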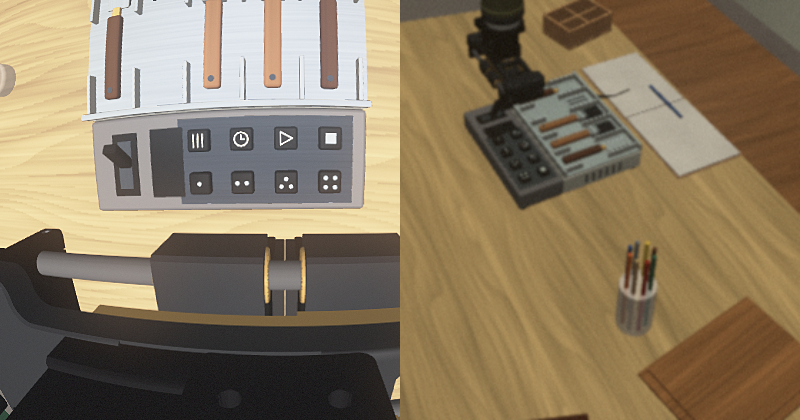

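The tools are lying flat in their lanes, the keys are up, the toggle is on, and no tools are left on the table.

```bash
python3 -c "
from bench import ctrl
print(ctrl.close_job())"
```

```text
the job is handed in; nothing more can be done
None
```

I handed the job in with the cutout reset and on, all four tools (two brushes, two palette knives) in their own lanes heads over the vents, and the keys pressed in order; the first clock and three-pip presses landed off-centre, so I pressed three-pip twice, and no verdict came back.

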